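# Jog the press four clicks deeper and store it

### The job

The insertion press must go four clicks deeper: on the pendant, push the spinner peg of the jog wheel round clockwise (seen from above) with a fingertip by exactly four clicks from where it stands, without ever running on to a fifth, then press the green key fully in to store the new depth and let it come back up. Push only with the fingertips and gently, do not pinch or grip anything, never press the white key or press the green one too soon, and leave the small parts round the pendant where they lie.

Things in the scene. Friction and masses are not known exactly. Their poses are not given: they have to be found in the camera images.
- pendant: grey box with a black top plate lying flat on the bench, held fast by suction feet: 184 (x) x 124 (y) mm, plate at z = 44 mm. Origin: centre of its underside; x runs from the jog wheel end (nearer the robot) to the display end, y to the left, z up. A stub aerial (9 mm thick, up to z = 67 mm) stands behind the far left corner at x = 103, y = 42 mm; a display bezel rises 5 mm above the plate at x = 63 mm
- jog_axis (a point): point on the vertical axis of the jog wheel, in the flat top face of the wheel, 62 mm above the bench. The wheel is a black disc of 70 mm diameter, 14 mm thick, with a ribbed rim and a silver cap flush in its middle; white ticks on the plate round it mark the click stops, 22.5 deg apart
- jog_peg (a point): top centre of the spinner peg, a silver upright peg of 11 mm diameter standing 18 mm out of the top face of the jog wheel, 25 mm from the wheel axis; its top is 80 mm above the bench. Fixed to the wheel and goes round with it
- jog (a joint): angle of the jog wheel in rad, growing clockwise seen from above; turns endlessly. It rests in click stops at whole multiples of 22.5 deg (0.3927 rad, 9.8 mm of peg travel), starting in one of the five from -2 to +2. A spring roller takes about 4 N at the peg just off a stop, falling to nothing half-way to the next, where the wheel snaps forward into that stop by itself and stays
- store_top (a point): centre of the top of the green key (store), 61 mm above the bench: round cap of 22 mm diameter standing 5 mm out of a black round collar of 38 mm diameter, moves straight down
- store (a joint): travel of the green key in m: 0 up, 0.005 fully in (cap flush with its collar); spring return, 1.2 N to start it and 4 N fully in
- cancel_top (a point): centre of the top of the white key (cancel), same size and height, 52 mm to the left of the green key; leave it alone
- cancel (a joint): travel of the white key in m, 0 up, 0.005 fully in; same spring
- choke: loose wound ring choke, copper wire on a black core, 45 x 55 x 16 mm, lying left of the pendant; origin: centre of its underside
- capacitor: loose black capacitor can, 25 mm diameter, 40 mm tall, standing behind the far end of the pendant; origin: centre of its underside
- nest_block: loose white block with black recesses, 26 x 38 x 22 mm, lying right of the pendant; origin: centre of its underside
- post (a point): foot of the fixed gantry post, solid, 40 (x) x 80 (y) mm in section and 1.55 m tall, on the bench in front of the robot and right of the pendant; origin on its centre line at bench height. Its near face is 0.38 m ahead of the base axis: an arm that starts on the other side of it draws the hand in to within 0.3 m of the base axis before it swings across to the left, and reaches out only then

How it is judged:
On the way, in this order (a step that is already met when the one before it is completed fails the run):
1. the jog wheel rests four clicks clockwise of where it started (distance of jog_peg from where it was at the start of the episode between 0.0335 and 0.0372 m and value of joint jog between 0.5 and 2.7 rad), for 0.3 s.
2. the green key is pressed in with the wheel still on the fourth click (all of step 1 and value of joint store above 0.0035 m), for 0.05 s.
At the end, for the whole second after the job is handed in: the jog wheel rests at the fourth click clockwise from its start (within a quarter of a click: the peg stands 33.5 to 37.2 mm from its starting point), both keys are up, and the choke, the capacitor and the block are within 10 mm of where they lay, the capacitor upright (all of step 1 and value of joint each of store, cancel below 0.001 m and not (velocity of joint jog above 0.1 rad/s or velocity of joint jog below -0.1 rad/s) and distance of each of choke, capacitor, nest_block from where it was at the start of the episode below 0.01 m and angle between capacitor's own z axis and vertical below 0.15 rad); the robot touches nothing.
It fails at once if the wheel ran past the fourth click towards a fifth (distance of jog_peg from where it was at the start of the episode above 0.0395 m).
It fails at once if the green key was pressed before the wheel stood at the fourth click (value of joint store above 0.0025 m and not (distance of jog_peg from where it was at the start of the episode between 0.0335 and 0.0372 m and value of joint jog between 0.5 and 2.7 rad)).
It fails at once if the white key was pressed (value of joint cancel above 0.0025 m).
It fails at once if the wheel was gripped or forced (over 25 N) (contact force between the fingers and jog above 25 N).
It fails at once if a small part was shifted by over 10 mm, carried or tipped (distance of any of choke, capacitor, nest_block from where it was at the start of the episode above 0.01 m or angle between capacitor's own z axis and vertical above 0.3 rad).
It also fails if it takes over 58 s, if anything falls off the work surface, if the arm or the gripper's body presses on something with over 40 N, if the wrist force passes 120 N, or if a joint passes its speed limit or range.

### The arm

A 6-joint arm with a two-finger parallel gripper is mounted at the origin on the work surface; the furniture and walls round the work are solid. World frame = base frame: x ahead of the robot, y to its left, z up, the work surface at z = 0. Lengths are in m, angles in rad, forces in N, time in s.
With the tool pointing down it reaches from about 0.3 to 0.85 m from the base axis. Payload 5.4 kg.
Tool frame: the origin (TCP) lies midway between the tips of the shut fingers; the grasp point (between the pads) lies 19 mm behind it (bot.hold_point_z is the distance from the TCP to the grasp point, in m); z points along the fingers, y is the line along which they close (so a half turn about z gives the same grasp; the last joint's range is limited). The gripper opens to 85 mm and grips with 20 to 120 N. Pads are 22 mm wide; open, the fingers measure 114 mm over their backs; the gripper's body (76 mm by 85 mm) begins 54 mm behind the grasp point. The pads swing forward as they close: fully open they stand 13 mm farther back than shut.
Start: joints at [1.017, 0.158, 1.597, -0, 1.386, -0.21], TCP at [0.194, 0.541, 0.231] pointing down, gripper open.
Joint ranges: [-2.91, 2.91], [-0.94, 2.29], [0.18, 2.7], [-1.29, 4.43], [0.17, 2.64], [-3, 3]. Speed limits (rad/s): [2.57, 2.57, 3.14, 3.14, 3.14, 3.14].

### API

Orientations are given as a unit quaternion [x, y, z, w].
In Python, from rig import bot, capture, camera_info, workorder, models gives the robot as it stands.
- The arm moves only by the shell command python3 -m handwheel 'ROWS'. ROWS is a JSON object of lists of equal length, an entry for each row: "fingers": the opening, from -1 (shut) to 1 (fully open); "linear": the shift along the world's x, y, z in cm, a list of three; "roll": the turn about the world's z in degrees. In form: {"fingers": [fingers, ...], "linear": [[dx, dy, dz], ...], "roll": [roll, ...]}. A call has 1 to 12 rows; each row shifts and turns the commanded pose from where the row before left it; what a row does not reach is not made up. A row lasts 1/10 s, in which the tool goes at most 50 mm and 8.59 degrees, less where a joint would pass 70% of its speed; a pose out of reach is approached as far as the arm can. A call is refused whole if a number of a shift passes 5 or a number of a turn 8.59, either way. A call with a gripper value outside its range is refused whole. The fingers move at their own pace and stop on an object; the grip force is fixed at half the most. Time passes only in rows, so rows that do not move let the fingers close. It gives the time, the measured TCP pose, the force, the opening and the grip force at its end, in the units of the state.
- bot.get_state(): the state, without advancing time (a new reading comes with each control period).
- capture(name): name is "side" or "top" or "wrist"; returns (picture, depth): 420x560x3 uint8, red, green, blue; 420x560 float32, m along the optical axis (not along the pixel's ray), 0 where there is no reading.
- camera_info(name): a dict with "intrinsics" (3x3 intrinsics, pixels), "D" ([k1, k2, p1, p2, k3] as OpenCV has them; the pictures are not rectified), "extrinsics" (4x4, takes a point from camera to world coordinates). Camera axes: x right, y down, z forward; pixel columns grow to the right and rows downward; lengths in m; the calibration is good to about 2 mm. A picture is of the moment at which its call begins: read the wrist's pose just before it. camera_info takes no time and is no camera call; for the wrist camera it gives the pose at the moment of the call.
- workorder.sign_off(): hands the job in; it is judged then, once.
Trained networks look in the newest picture that a camera, given by its name, has taken for a name from the list of things; names that differ only in an ending like _2 or _b are one class to them, and where a whole thing is asked for, a point or a joint stands for the part that bears it (a point fixed in the world has none). Each returns a list of dicts, best first, with "conf" (0 to 1); they miss things now and then, are a little off and sometimes report something else, mostly with a low value. They report only what shows in the picture. A call takes as long as a camera call.
- models.trace(query, camera): "mask" (420x560 bool, what is visible of it).
- models.mark_of(query, camera): "location" ([x, y, z] in m, in world coordinates, good to about 4 mm: a listed point, or the origin of a listed thing).
The state is a dict: "time": time; "joints": joint angles; "qd": joint speeds; "effort": joint torques, N m; "position": TCP position; "orientation": TCP orientation; "wrist_force": force on the tool from outside, world axes, zero at the start; "ft_torque": the same for the moment, N m; "width": opening from 0.0 (shut) to 1.0 (fully open); "finger_force": force on a finger pad.
Only numpy, scipy, OpenCV 4.12 (cv2) and the standard library are available. Lean on these libraries where they do the work, as an engineer would, in place of code of your own. Each camera call takes 0.05 s, during which the arm holds its last target. There are 200 camera calls.

## Working session

There is one attempt and no reset: what is moved stays moved. The work goes in short steps, Python scripts to look and compute and a shell command to move; the robot and the scene stay as the last step left them, time stands still between calls to the robot, and variables do not carry over. Pictures are saved under pics/ and viewed, at most 10 in all, crops included, and the job is handed in when it is done.

```bash
mkdir -p pics
cat > h.py <<'E'
import numpy as np, cv2
from rig import bot, capture, camera_info, workorder, models
def look(cam,names,save=None):
    p,d=capture(cam)
    if save: cv2.imwrite('pics/'+save+'.png',p[:,:,::-1])
    for n in names:
        r=models.mark_of(n,cam)
        print(cam,n,[(np.round(np.array(q['location'])*1000,1).tolist(),round(q['conf'],2)) for q in r[:2]])
    return p,d
def st():
    s=bot.get_state(); print(round(s['time'],2),np.round(s['position'],4),np.round(s['orientation'],3),np.round(s['wrist_force'],1),round(s['width'],3),np.round(s['joints'],3))
E
python3 - <<'E'
from h import *
st()
N=['pendant','jog_axis','jog_peg','store_top','cancel_top','choke','capacitor','nest_block','post']
a,_=look('top',N,'top1')
b,_=look('side',N,'side1')
st()
E
```

```text
0.0 [0.1935 0.5408 0.2303] [ 0.171  0.985 -0.001 -0.   ] [ 0.1  0.2 -0.8] 0.996 [ 1.017  0.159  1.598 -0.     1.386 -0.21 ]
top pendant [([560.2, 319.3, 1.5], 0.92)]
top jog_axis [([518.3, 307.2, 65.7], 0.72)]
top jog_peg [([498.0, 311.2, 80.0], 0.61), ([583.4, 218.6, -1.7], 0.36)]
top store_top [([518.7, 305.3, 61.2], 0.63), ([587.9, 303.8, 66.9], 0.44)]
top cancel_top [([579.1, 353.3, 67.4], 0.5)]
top choke [([500.4, 411.5, 0.7], 0.49)]
top capacitor [([698.4, 319.4, 0.4], 0.64)]
top nest_block [([580.1, 220.6, -0.9], 0.52)]
top post []
side pendant [([554.1, 320.4, -0.2], 0.77)]
side jog_axis [([521.1, 307.7, 62.7], 0.75)]
side jog_peg [([493.9, 311.2, 79.3], 0.74)]
side store_top [([580.1, 217.5, 0.1], 0.74), ([585.6, 301.5, 61.9], 0.48)]
side cancel_top [([573.8, 352.7, 61.3], 0.69)]
side choke []
side capacitor [([694.9, 314.4, 1.3], 0.71)]
side nest_block [([579.1, 218.5, -0.4], 0.67)]
side post []
1.0 [0.1938 0.5413 0.2313] [0.171 0.985 0.    0.   ] [-0.6 -0.8  0.1] 1.001 [ 1.017  0.158  1.597 -0.     1.386 -0.21 ]
```

View pics/top1.png

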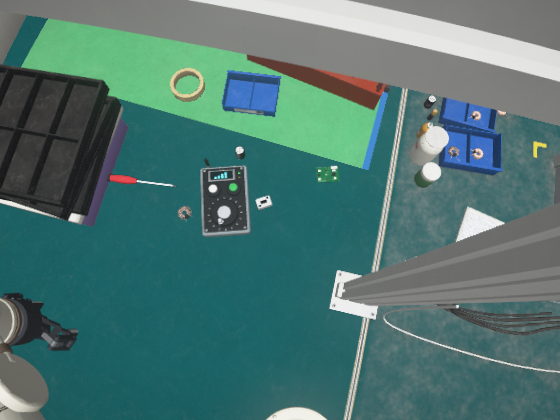

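View pics/side1.png

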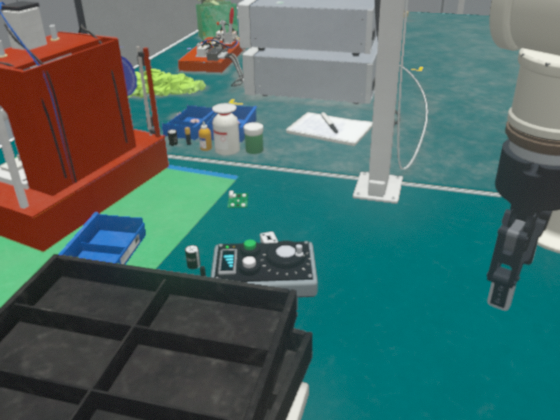

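The pendant lies at about (225,200) in the top view, with the wheel nearer the robot and the peg on its near side. The keys are at (213,188) white and (233,187) green. The arm is already on the pendant's side of the post. I'll shut the fingers and move in for the wrist view.

```bash
python3 -m handwheel '{"fingers":[-1,-1,-1,-1,-1,-1,-1,-1,-1,-1,-1,-1],"linear":[[2,-2,0],[3,-3,0.3],[3,-3,0.3],[3,-3,0.3],[3,-3,0.3],[3,-3,0.3],[3,-3,0.3],[3,-2,0.2],[2,-1,0],[1,0,0],[0,0,0],[0,0,0]],"roll":[-8,-8,-8,-8,-8,-8,-8,-8,-8,-7,0,0]}'
python3 - <<'E'
from h import *
st()
look('wrist',['jog_axis','jog_peg','store_top','cancel_top','pendant'],'w1')
print(np.round(camera_info('wrist')['extrinsics'],3))
E
```

```text
time: 2.2
position: [0.4535, 0.3114, 0.2512]
orientation: [0.758, 0.653, -0.0, -0.0]
wrist_force: [0.7, -0.1, 0.1]
width: 0.001
finger_force: 0.0
2.2 [0.4535 0.3114 0.2512] [ 0.758  0.653 -0.    -0.   ] [ 0.7 -0.1  0.1] 0.001 [0.382 0.081 1.642 0.    1.419 0.531]
wrist jog_axis [([517.7, 304.3, 60.2], 0.7)]
wrist jog_peg [([493.4, 308.0, 75.3], 0.55)]
wrist store_top [([589.2, 302.5, 65.7], 0.69)]
wrist cancel_top [([568.2, 346.7, 64.6], 0.72), ([582.1, 223.7, 2.2], 0.6)]
wrist pendant [([560.0, 317.8, -0.3], 0.98)]
[[ 0.989 -0.145 -0.04   0.464]
 [-0.151 -0.953 -0.264  0.378]
 [-0.     0.267 -0.964  0.394]
 [ 0.     0.     0.     1.   ]]
```

View pics/w1.png

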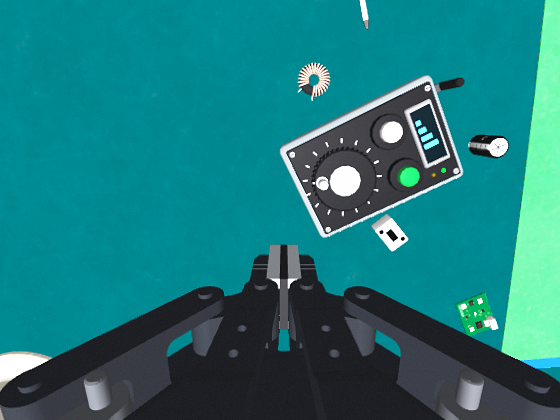

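The wrist view shows the wheel cap at (344,181), the peg at (322,184), the green key at (408,177) and the white key at (390,132). Next I'll refine these by intersecting rays with planes and checking against depth, from this view and a second one.

```bash
cat >> h.py <<'E'
def ray(ci,uv):
    K=np.array(ci['intrinsics']);D=np.array(ci['D'],float);T=np.array(ci['extrinsics'])
    n=cv2.undistortPoints(np.array([[uv]],float),K,D)[0,0]
    return T[:3,3],T[:3,:3]@np.array([n[0],n[1],1.]),T
def onplane(ci,uv,z):
    o,d,_=ray(ci,uv); return o+d*(z-o[2])/d[2]
def pix(ci,P):
    T=np.linalg.inv(np.array(ci['extrinsics']));c=T[:3,:3]@np.array(P)+T[:3,3]
    return cv2.projectPoints(c.reshape(1,3),np.zeros(3),np.zeros(3),np.array(ci['intrinsics']),np.array(ci['D'],float))[0][0,0]
def blobs(cam,pts,save=None):
    """pts: name->(approx world point, 'w' bright/'g' green); centroid of blob nearest"""
    ci=camera_info(cam); p,d=capture(cam); out={}
    if save: cv2.imwrite('pics/'+save+'.png',p[:,:,::-1])
    hsv=cv2.cvtColor(p,cv2.COLOR_RGB2HSV)
    m={'w':((hsv[...,1]<60)&(hsv[...,2]>175)),'g':((hsv[...,1]>120)&(hsv[...,0]>50)&(hsv[...,0]<75)&(hsv[...,2]>60))}
    for n,(P,k) in pts.items():
        u=pix(ci,P); N,l,s,c=cv2.connectedComponentsWithStats(m[k].astype(np.uint8))
        ok=[i for i in range(1,N) if s[i,4]>25]; i=min(ok,key=lambda i:np.hypot(*(c[i]-u)))
        zz=d[l==i]; zz=np.median(zz[zz>0]); o,dr,_=ray(ci,c[i]); Q=o+dr*zz
        out[n]=onplane(ci,c[i],P[2]); print(cam,n,'px',np.round(c[i],1),'exp',np.round(u,1),'area',s[i,4],'bbox',s[i,:4],'plane',np.round(out[n]*1000,1),'depth',np.round(Q*1000,1))
    return out
PTS={'axis':((.5185,.306,.062),'w'),'peg':((.495,.310,.080),'w'),'green':((.5875,.3025,.061),'g'),'white':((.573,.351,.061),'w')}
E
python3 - <<'E'
from h import *
blobs('wrist',PTS); blobs('top',PTS); blobs('side',PTS)
E
```

```text
wrist axis px [344.7 180.6] exp [342.8 181.8] area 729 bbox [330 166  31  30] plane [520.6 307.   62. ] depth [520.6 307.   62.2]
wrist peg px [322.2 183.1] exp [322.9 184.6] area 128 bbox [316 177  13  13] plane [494.5 311.7  80. ] depth [494.8 311.1  77.2]
wrist green px [408. 176.] exp [406.4 175.4] area 377 bbox [397 166  23  21] plane [589.2 301.5  61. ] depth [588.2 302.1  63.7]
wrist white px [391.2 131.9] exp [390.2 131.9] area 370 bbox [380 122  23  21] plane [574.  350.8  61. ] depth [573.  351.   64.2]
top axis px [223.6 211.7] exp [224.3 212.6] area 116 bbox [218 206  12  12] plane [520.4 308.5  62. ] depth [520.2 308.3  63.4]
top peg px [223.6 211.7] exp [219.4 219.6] area 116 bbox [218 206  12  12] plane [516.8 305.3  80. ] depth [520.2 308.3  63.4]
top green px [232.6 186.7] exp [232.7 187.5] area 53 bbox [229 183   8   8] plane [589.6 303.3  61. ] depth [588.3 302.4  65.8]
top white px [223.6 211.7] exp [213.  188.6] area 116 bbox [218 206  12  12] plane [520.6 308.7  61. ] depth [520.2 308.3  63.4]
side axis px [285.4 250.9] exp [285.7 249.7] area 161 bbox [277 246  18  11] plane [518.1 309.5  62. ] depth [518.3 308.9  61.5]
side peg px [285.4 250.9] exp [298.  244.6] area 161 bbox [277 246  18  11] plane [511.2 333.1  80. ] depth [518.3 308.9  61.5]
side green px [249.5 244.7] exp [249.4 243.4] area 101 bbox [243 240  13  10] plane [586.1 306.5  61. ] depth [585.9 307.1  61.4]
side white px [248.6 260.4] exp [248.3 260.4] area 80 bbox [243 257  12   8] plane [572.4 350.9  61. ] depth [571.2 354.1  63.6]
```

```bash
python3 -m handwheel '{"fingers":[-1,-1,-1,-1,-1],"linear":[[1,-2,0],[2,-3,0],[1,-2,0],[0,-1,0],[0,0,0]],"roll":[0,0,0,0,0]}'
python3 - <<'E'
from h import *
st(); blobs('wrist',PTS,'w2')
look('wrist',['jog_axis','jog_peg','store_top','cancel_top','pendant'])
E
```

```text
time: 3.15
position: [0.4936, 0.2306, 0.2512]
orientation: [0.759, 0.651, -0.0, -0.0]
wrist_force: [0.0, -0.3, -0.2]
width: -0.001
finger_force: 0.0
3.15 [0.4936 0.2306 0.2512] [ 0.759  0.651 -0.    -0.   ] [ 0.  -0.3 -0.2] -0.001 [0.215 0.067 1.657 0.    1.418 0.368]
wrist axis px [297.3 108.8] exp [295.3 110.2] area 870 bbox [282  92  32  34] plane [520.7 307.1  62. ] depth [520.7 307.   62.6]
wrist peg px [273.  110.9] exp [271.3 109.1] area 145 bbox [267 104  13  14] plane [496.4 308.1  80. ] depth [496.3 308.2  77.1]
wrist green px [364.9 103.9] exp [362.8 103. ] area 408 bbox [354  93  23  23] plane [589.5 301.4  61. ] depth [588.6 301.3  64.5]
wrist white px [344.6  54. ] exp [343.6  54.1] area 438 bbox [334  42  23  25] plane [573.9 351.   61. ] depth [573.2 350.4  64.4]
wrist jog_axis [([519.2, 307.7, 60.1], 0.74)]
wrist jog_peg [([493.7, 307.5, 74.1], 0.8), ([569.2, 345.5, 63.4], 0.44)]
wrist store_top [([593.6, 303.0, 68.0], 0.93)]
wrist cancel_top [([569.4, 345.4, 65.7], 0.93)]
wrist pendant [([558.1, 320.9, 2.8], 0.75)]
```

Two wrist views agree: axis (520.5,307.2), peg (495.6,309.5), green (589,302), white (573.5,351). The peg radius comes out at 25.1 mm and the key spacing at 52 mm, both as specified. Now I'll go down behind the peg.

```bash
python3 -m handwheel '{"fingers":[-1,-1,-1,-1,-1,-1,-1,-1,-1,-1,-1,-1],"linear":[[0,1.5,0],[0,2.5,-1],[0,1.4,-2],[0,0,-2.5],[0,0,-2.5],[0,0,-2.5],[0,0,-2.5],[0,0,-2.5],[0,0,-1.7],[0,0,-1.2],[0,0,0],[0,0,0]],"roll":[1,1,1,0.7,0,0,0,0,0,0,0,0]}'
python3 - <<'E'
from h import *
st(); blobs('side',PTS,'s2')
import math
prev=None
for a in [-0,11.25,22.5,33.75,45,56.25,67.5,78.75,84.4,90]:
    f=math.radians(175-a);P=np.array([520.5+25*math.cos(f),307.2+25*math.sin(f)]);t=np.array([math.sin(f),-math.cos(f)])
    print(a,np.round(P,1),'tcp',np.round(P-16.5*t,1))
E
```

```text
time: 4.7
position: [0.4942, 0.286, 0.0679]
orientation: [0.737, 0.676, 0.0, 0.0]
wrist_force: [0.1, -0.3, 0.3]
width: 0.001
finger_force: 0.0
4.7 [0.4942 0.286  0.0679] [0.737 0.676 0.    0.   ] [ 0.1 -0.3  0.3] 0.001 [0.313 0.329 1.739 0.    1.072 0.399]
side axis px [285.4 250.9] exp [285.7 249.7] area 161 bbox [277 246  18  11] plane [518.1 309.5  62. ] depth [518.3 308.7  61.4]
side peg px [285.4 250.9] exp [298.  244.6] area 161 bbox [277 246  18  11] plane [511.2 333.1  80. ] depth [518.3 308.7  61.4]
side green px [249.5 244.6] exp [249.4 243.4] area 102 bbox [243 240  13  10] plane [586.2 306.2  61. ] depth [585.9 307.   61.6]
side white px [248.7 260.4] exp [248.3 260.4] area 79 bbox [243 257  12   8] plane [572.3 350.8  61. ] depth [571.2 353.8  63.4]
0 [495.6 309.4] tcp [494.2 292.9]
11.25 [496.5 314.2] tcp [491.9 298.4]
22.5 [498.3 318.7] tcp [490.7 304.1]
33.75 [501.  322.8] tcp [490.7 310. ]
45 [504.4 326.4] tcp [491.8 315.7]
56.25 [508.5 329.1] tcp [494.  321.2]
67.5 [513. 331.] tcp [497.2 326.1]
78.75 [517.8 332.1] tcp [501.4 330.3]
84.4 [520.2 332.2] tcp [503.7 332. ]
90 [522.7 332.1] tcp [506.2 333.5]
```

View pics/s2.png

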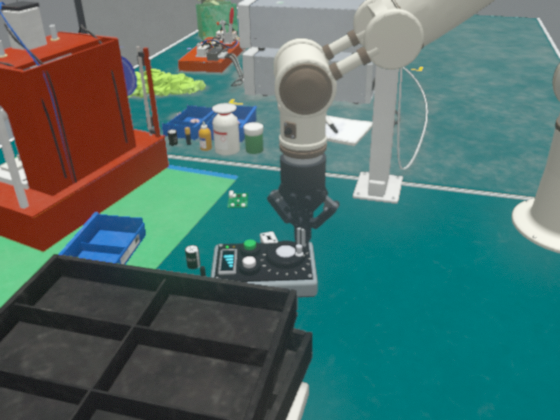

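```bash
python3 -m handwheel '{"fingers":[-1,-1,-1,-1,-1,-1,-1,-1,-1,-1],"linear":[[0,0.3,0],[0,0.3,0],[0,0.15,0],[-0.04,0.12,0],[-0.06,0.15,0],[-0.06,0.15,0],[-0.05,0.13,0],[-0.04,0.12,0],[0,0,0],[0,0,0]],"roll":[0,0,0,-2.5,-3,-3,-3,-2.5,0,0]}'
python3 - <<'E'
from h import *
st(); look('side',['jog_peg']);
p=dict(PTS);p['peg']=((.498,.319,.08),'w');blobs('wrist',p,'w3')
look('wrist',['jog_peg'])
E
```

```text
time: 5.75
position: [0.4914, 0.2997, 0.0674]
orientation: [0.814, 0.581, 0.0, 0.0]
wrist_force: [0.5, -0.1, 0.2]
width: 0.0
finger_force: 0.0
5.75 [0.4914 0.2997 0.0674] [0.814 0.581 0.    0.   ] [ 0.5 -0.1  0.2] 0.0 [0.338 0.341 1.726 0.    1.075 0.668]
side jog_peg [([497.1, 315.0, 82.5], 0.72)]
wrist axis px [331.8 225.6] exp [328.1 229.2] area 3188 bbox [299 195  66  62] plane [520.8 307.2  62. ] depth [520.8 307.4  62.4]
wrist peg px [281.9 228.6] exp [280.8 230.8] area 575 bbox [269 211  27  35] plane [498.8 319.8  80. ] depth [498.5 319.1  77.7]
wrist green px [467.2 191.9] exp [463.9 191.6] area 1823 bbox [442 170  52  45] plane [589.1 301.8  61. ] depth [587.7 303.   63.8]
wrist white px [415.7 103.1] exp [413.4 103.5] area 1944 bbox [390  78  52  50] plane [574.  350.9  61. ] depth [572.6 351.1  64.6]
wrist jog_peg [([497.3, 318.2, 76.0], 0.86)]
```

View pics/w3.png

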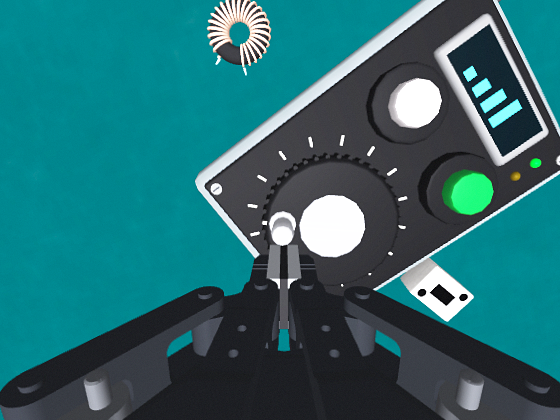

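The first click is done: the peg at (282,229) px stands one click on, just ahead of the fingertip. Now the second click.

```bash
python3 -m handwheel '{"fingers":[-1,-1,-1,-1,-1,-1,-1,-1,-1],"linear":[[-0.04,0.16,0],[-0.03,0.17,0],[0,0.17,0],[0,0.17,0],[0,0.17,0],[0,0.17,0],[0.01,0.15,0],[0,0,0],[0,0,0]],"roll":[-3.2,-3.2,-3.2,-3.2,-3.2,-3.2,-3.2,0,0]}'
python3 - <<'E'
from h import *
st()
p={'axis':PTS['axis'],'peg':((.5044,.3264,.08),'w')};blobs('wrist',p)
look('wrist',['jog_peg'])
E
```

```text
time: 6.9
position: [0.4908, 0.3111, 0.0673]
orientation: [0.911, 0.412, 0.0, -0.0]
wrist_force: [0.4, 0.9, 0.1]
width: -0.002
finger_force: 0.0
6.9 [0.4908 0.3111 0.0673] [ 0.911  0.412  0.    -0.   ] [0.4 0.9 0.1] -0.002 [0.357 0.354 1.709 0.    1.079 1.078]
wrist axis px [331.6 226.2] exp [329.1 231. ] area 3175 bbox [299 196  66  62] plane [521.  307.2  62. ] depth [521.1 307.3  62.4]
wrist peg px [281.8 229.3] exp [281. 232.] area 562 bbox [269 212  27  34] plane [505.5 327.1  80. ] depth [505.  326.5  77.9]
wrist jog_peg [([502.3, 324.6, 78.3], 0.57), ([521.1, 309.9, 59.3], 0.39)]
```

Second click done. Now the third.

```bash
python3 -m handwheel '{"fingers":[-1,-1,-1,-1,-1,-1,-1,-1,-1],"linear":[[0.03,0.17,0],[0.04,0.17,0],[0.05,0.17,0],[0.05,0.17,0],[0.06,0.16,0],[0.07,0.15,0],[0.08,0.14,0],[0,0,0],[0,0,0]],"roll":[-3.2,-3.2,-3.2,-3.2,-3.2,-3.2,-3.2,0,0]}'
python3 - <<'E'
from h import *
st()
p={'axis':PTS['axis'],'peg':((.513,.331,.08),'w')};blobs('wrist',p)
E
```

```text
time: 7.95
position: [0.4945, 0.3224, 0.0673]
orientation: [0.974, 0.227, 0.0, -0.0]
wrist_force: [-0.6, -0.1, -1.1]
width: -0.005
finger_force: 0.0
7.95 [0.4945 0.3224 0.0673] [ 0.974  0.227  0.    -0.   ] [-0.6 -0.1 -1.1] -0.005 [0.373 0.375 1.681 0.    1.086 1.485]
wrist axis px [332.1 227. ] exp [331.4 232.3] area 3166 bbox [300 196  65  63] plane [521.2 307.   62. ] depth [521.3 307.2  62.4]
wrist peg px [283.1 225.5] exp [281.9 233.2] area 551 bbox [270 208  27  34] plane [516.5 332.1  80. ] depth [515.8 331.8  77.8]
```

Run:
```python
from h import *
p={'axis':PTS['axis'],'peg':((.513,.331,.08),'w')}
blobs('wrist',p);blobs('wrist',p);st();look('wrist',['jog_peg']);st()
```

```text
wrist axis px [332.1 226.9] exp [331.4 232.3] area 3166 bbox [300 196  65  63] plane [521.2 307.   62. ] depth [521.3 307.2  62.5]
wrist peg px [283.1 231.5] exp [281.8 233.2] area 343 bbox [273 222  22  20] plane [513.9 330.8  80. ] depth [513.8 330.7  79.5]
wrist axis px [332.1 226.9] exp [331.4 232.2] area 3170 bbox [300 196  65  63] plane [521.2 307.   62. ] depth [521.3 307.2  62.4]
wrist peg px [283.1 231.5] exp [281.8 233.2] area 346 bbox [272 222  23  20] plane [514.  330.8  80. ] depth [513.8 330.7  79.4]
8.1 [0.4945 0.3224 0.0673] [ 0.974  0.227 -0.    -0.   ] [ 0.8 -0.2 -0.5] 0.002 [0.373 0.375 1.681 0.    1.086 1.486]
wrist jog_peg [([510.7, 331.0, 76.9], 0.8)]
8.2 [0.4945 0.3224 0.0673] [ 0.974  0.227  0.    -0.   ] [-0.1 -0.2  0.2] 0.007 [0.373 0.375 1.681 0.    1.086 1.486]
```

The third stop is confirmed at (513.9,330.8). Fourth click next.

```bash
python3 -m handwheel '{"fingers":[-1,-1,-1,-1,-1,-1,-1,-1,-1,-1],"linear":[[0.08,0.13,0],[0.09,0.12,0],[0.1,0.12,0],[0.1,0.12,0],[0.1,0.11,0],[0.11,0.1,0],[0.11,0.09,0],[0.11,0.08,0],[0,0,0],[0,0,0]],"roll":[-2.8,-2.8,-2.8,-2.8,-2.8,-2.8,-2.8,-2.8,0,0]}'
python3 - <<'E'
from h import *
st()
p={'axis':PTS['axis'],'peg':((.5227,.3321,.08),'w')};blobs('wrist',p,'w4');blobs('wrist',p)
look('wrist',['jog_peg'])
E
```

```text
time: 9.2
position: [0.5025, 0.3311, 0.0673]
orientation: [0.999, 0.034, -0.0, 0.0]
wrist_force: [0.5, -0.1, -0.1]
width: 0.004
finger_force: 0.0
9.2 [0.5025 0.3311 0.0673] [ 0.999  0.034 -0.     0.   ] [ 0.5 -0.1 -0.1] 0.004 [ 0.382  0.401  1.647 -0.     1.094  1.885]
wrist axis px [332.3 227.8] exp [333.4 233. ] area 3152 bbox [300 197  65  63] plane [521.2 306.9  62. ] depth [521.4 306.9  62.5]
wrist peg px [283.7 226.3] exp [282.2 234.4] area 552 bbox [271 209  26  34] plane [526.5 331.7  80. ] depth [525.8 331.6  77.8]
wrist axis px [332.3 227.7] exp [333.4 233. ] area 3151 bbox [300 197  65  62] plane [521.2 306.8  62. ] depth [521.4 306.9  62.4]
wrist peg px [283.6 226.2] exp [282.2 234.4] area 552 bbox [271 209  26  34] plane [526.6 331.7  80. ] depth [525.8 331.6  77.8]
wrist jog_peg [([521.6, 330.9, 79.1], 0.95)]
```

View pics/w4.png

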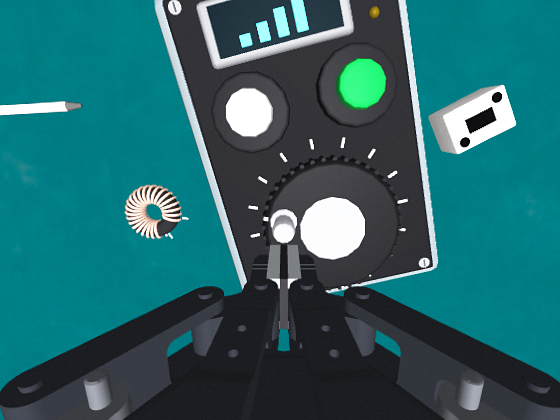

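The peg is on the fourth stop: the fingertip is just behind it and the wrist force is zero. Next I'll back off, lift and move over the green key.

```bash
python3 -m handwheel '{"fingers":[-1,-1,-1,-1,-1,-1,-1,-1,-1,-1,-1,-1],"linear":[[-0.5,0,0],[-0.5,0,0],[0,0,2],[0,0,3],[0,0,2],[1.65,-0.9,0],[3,-1,0],[3,-1,0],[2,0,0],[0,0,-2],[0,0,0],[0,0,0]],"roll":[0,0,0,0,0,0,0,0,0,0,0,0]}'
python3 - <<'E'
from h import *
st()
p={'axis':PTS['axis'],'peg':((.5227,.3321,.08),'w'),'green':PTS['green']};blobs('top',{'green':PTS['green']});blobs('side',p); look('side',['jog_peg','store_top'],'s3')
E
```

```text
time: 10.6
position: [0.5881, 0.3015, 0.1158]
orientation: [0.999, 0.033, -0.002, 0.0]
wrist_force: [-0.9, 0.2, 1.1]
width: -0.001
finger_force: 0.0
10.6 [0.5881 0.3015 0.1158] [ 0.999  0.033 -0.002  0.   ] [-0.9  0.2  1.1] -0.001 [ 0.291  0.479  1.434 -0.     1.232  1.796]
top green px [327.4 173.9] exp [232.7 187.5] area 175 bbox [317 167  22  14] plane [679.8  73.6  61. ] depth [700.3  70.3   5.1]
side axis px [285.8 250.6] exp [285.7 249.7] area 148 bbox [277 246  18  11] plane [517.5 308.5  62. ] depth [517.4 308.9  62.3]
side peg px [285.8 250.6] exp [279.1 249.5] area 148 bbox [277 246  18  11] plane [510.7 332.1  80. ] depth [517.4 308.9  62.3]
side green px [249.5 244.6] exp [249.4 243.4] area 102 bbox [243 240  13  10] plane [586.2 306.2  61. ] depth [585.9 306.7  61.4]
side jog_peg [([520.7, 333.3, 79.4], 0.87)]
side store_top [([693.1, 317.3, 4.2], 0.74), ([585.3, 300.4, 60.5], 0.42)]
```

```bash
python3 -m handwheel '{"fingers":[-1,-1,-1,-1,-1,-1,-1,-1,-1,-1],"linear":[[0,0,-2],[0,0,-2],[0,0,-1],[0,0,-0.3],[0,0,-0.2],[0,0,-0.2],[0,0,-0.15],[0,0,-0.1],[0,0,0],[0,0,0]],"roll":[0,0,0,0,0,0,0,0,0,0]}'
python3 - <<'E'
from h import *
st();st()
E
```

```text
time: 11.85
position: [0.5897, 0.3024, 0.06]
orientation: [0.999, 0.033, 0.001, -0.0]
wrist_force: [-4.1, -1.0, 10.6]
width: 0.001
finger_force: 4.7
11.85 [0.5897 0.3024 0.06  ] [ 0.999  0.033  0.001 -0.   ] [-4.1 -1.  10.6] 0.001 [ 0.292  0.547  1.458 -0.     1.134  1.796]
11.85 [0.5897 0.3024 0.06  ] [ 0.999  0.033  0.001 -0.   ] [-4.1 -1.  10.6] 0.001 [ 0.292  0.547  1.458 -0.     1.134  1.796]
```

10.6 N at z=60 is more than the key's spring gives, so I'll look before going on.

Run:
```python
from h import *
p,d=capture('wrist'); q,_=capture('side')
c=cv2.resize(q[200:300,200:340],None,fx=4,fy=4,interpolation=cv2.INTER_CUBIC)
w=cv2.resize(p[80:320,180:400],None,fx=1,fy=1)
o=np.zeros((400,780+0,3),np.uint8);o[:,:560]=c;o[:240,560:780]=w
cv2.imwrite('pics/c5.png',o[:,:,::-1]);st()
```

```text
11.95 [0.5897 0.3024 0.06  ] [ 0.999  0.033  0.001 -0.   ] [-5.  -1.4  9.1] 0.003 [ 0.292  0.547  1.458 -0.     1.134  1.796]
```

View pics/c5.png

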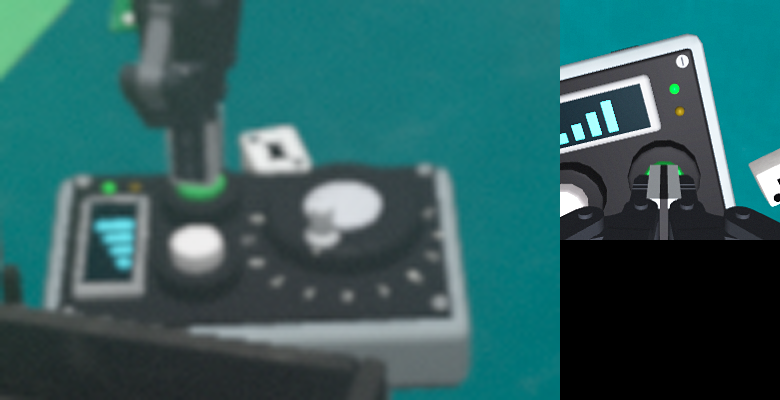

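The finger sits centrally on the green cap. I'll measure the cap height beside the finger to see the actual travel.

Run:
```python
from h import *
ci=camera_info('wrist');p,d=capture('wrist')
hsv=cv2.cvtColor(p,cv2.COLOR_RGB2HSV)
m=((hsv[...,1]>120)&(hsv[...,0]>50)&(hsv[...,0]<75)&(hsv[...,2]>60))
def P(x,y):
    o,r,_=ray(ci,(x,y));return (o+r*d[y,x])*1000
ys,xs=np.nonzero(m);A=np.array([P(x,y) for x,y in zip(xs,ys) if d[y,x]>0])
A=A[(abs(A[:,0]-589)<15)&(abs(A[:,1]-302)<15)]
print(len(A),np.percentile(A,[5,50,95],axis=0).round(1))
# profile over key column
for y in range(215,262,3): print(y,[tuple(P(x,y).round(1)) for x in (276,283,290)],p[y,283])
st()
```

```text
130 [[594.7 293.1  56.1]
 [599.2 301.4  57.8]
 [600.5 310.5  67. ]]
215 [(np.float64(609.9), np.float64(306.8), np.float64(43.6)), (np.float64(610.1), np.float64(303.1), np.float64(43.6)), (np.float64(610.4), np.float64(299.4), np.float64(43.6))] [76 75 82]
218 [(np.float64(608.5), np.float64(306.7), np.float64(44.6)), (np.float64(608.6), np.float64(303.0), np.float64(44.1)), (np.float64(608.9), np.float64(299.3), np.float64(44.3))] [74 74 80]
221 [(np.float64(607.9), np.float64(306.6), np.float64(47.7)), (np.float64(608.6), np.float64(303.0), np.float64(49.2)), (np.float64(609.0), np.float64(299.4), np.float64(49.7))] [18 17 20]
224 [(np.float64(607.7), np.float64(306.5), np.float64(52.3)), (np.float64(608.3), np.float64(303.0), np.float64(53.3)), (np.float64(608.6), np.float64(299.4), np.float64(53.4))] [22 23 25]
227 [(np.float64(607.1), np.float64(306.4), np.float64(55.0)), (np.float64(607.4), np.float64(302.9), np.float64(55.2)), (np.float64(607.7), np.float64(299.4), np.float64(55.4))] [62 64 67]
230 [(np.float64(605.6), np.float64(306.3), np.float64(55.3)), (np.float64(606.1),
[... 1435 characters left out ...]
9 31]
254 [(np.float64(601.4), np.float64(305.6), np.float64(75.1)), (np.float64(602.2), np.float64(302.5), np.float64(76.4)), (np.float64(601.5), np.float64(299.4), np.float64(74.6))] [27 26 29]
257 [(np.float64(601.3), np.float64(305.5), np.float64(78.1)), (np.float64(601.8), np.float64(302.5), np.float64(78.7)), (np.float64(602.4), np.float64(299.5), np.float64(79.5))] [29 30 33]
260 [(np.float64(601.6), np.float64(305.4), np.float64(81.7)), (np.float64(601.3), np.float64(302.5), np.float64(80.8)), (np.float64(601.7), np.float64(299.5), np.float64(81.2))] [29 29 31]
12.0 [0.5897 0.3024 0.06  ] [ 0.999  0.033  0.001 -0.   ] [-4.3 -1.2  9.4] 0.003 [ 0.292  0.547  1.459 -0.     1.134  1.796]
```

The cap rim now reads about 57 mm against the collar at 55.5. It stood about 64 mm before, so the key is essentially flush, and 10 N is well over the 4 N spring. I'll press a little more to confirm the end stop.

```bash
python3 -m handwheel '{"fingers":[-1,-1,-1,-1],"linear":[[0,0,-0.1],[0,0,-0.1],[0,0,0],[0,0,0]],"roll":[0,0,0,0]}'
```

```text
time: 12.4
position: [0.5898, 0.3025, 0.0598]
orientation: [0.999, 0.033, 0.001, -0.0]
wrist_force: [-10.3, -3.3, 18.0]
width: 0.001
finger_force: 9.4
```

That is a hard stop, so the key is fully in. Lifting away.

```bash
python3 -m handwheel '{"fingers":[-1,-1,-1,-1,-1,-1,-1,-1,-1,-1],"linear":[[0,0,0.3],[0,0,0.3],[0,0,1],[0,0,2],[0,0,3],[0,0,3],[0,0,3],[-4,-1,1],[-4,-1,0],[0,0,0]],"roll":[0,0,0,0,0,0,0,0,0,0]}'
python3 - <<'E'
from h import *
st()
p={'axis':PTS['axis'],'peg':((.5227,.3321,.08),'w'),'green':PTS['green'],'white':PTS['white']};blobs('wrist',p,'w6')
look('wrist',['jog_peg','capacitor','nest_block','choke']);st()
E
```

```text
time: 13.4
position: [0.5032, 0.2811, 0.1897]
orientation: [0.999, 0.034, -0.004, 0.001]
wrist_force: [1.0, 0.3, -0.3]
width: -0.004
finger_force: 0.0
13.4 [0.5032 0.2811 0.1897] [ 0.999  0.034 -0.004  0.001] [ 1.   0.3 -0.3] -0.004 [0.3   0.201 1.632 0.    1.315 1.803]
wrist axis px [254.5 178.5] exp [255.2 181.3] area 1103 bbox [236 160  38  38] plane [521.  306.7  62. ] depth [521.1 306.7  62.4]
wrist peg px [224.8 175.4] exp [221.7 178.4] area 201 bbox [215 167  19  17] plane [525.4 329.6  80. ] depth [524.9 330.1  77.3]
wrist green px [264.6  96.4] exp [263.1  99.2] area 582 bbox [252  83  26  28] plane [589.7 301.4  61. ] depth [589.5 301.2  64.5]
wrist white px [204.2 112.2] exp [204.2 113.5] area 568 bbox [191  99  27  27] plane [574. 351.  61.] depth [574.  350.1  64.5]
wrist jog_peg [([520.8, 331.5, 76.1], 0.61)]
wrist capacitor []
wrist nest_block [([578.5, 221.3, -0.2], 0.78), ([558.1, 317.7, 2.6], 0.6)]
wrist choke [([500.0, 416.2, -2.5], 0.78), ([518.2, 304.3, 58.7], 0.68)]
13.7 [0.5106 0.2823 0.1924] [ 0.999  0.033  0.001 -0.   ] [0.4 0.  0.8] -0.001 [ 0.298  0.21   1.617 -0.     1.313  1.803]
```

View pics/w6.png

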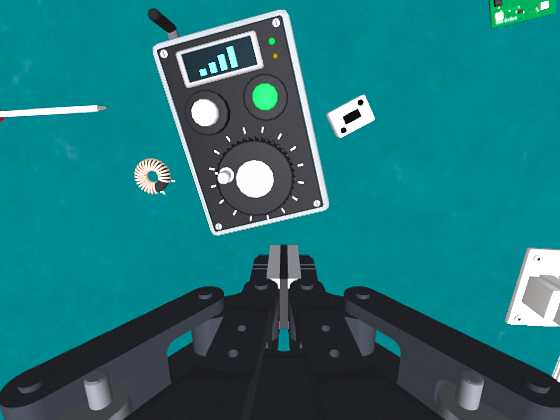

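The wrist view shows the peg at (224,176) still on the fourth stop. Both keys are back at their 64.5 mm cap height, the choke and block are in place, and the hand is clear.

Run:
```python
from h import *
look('side',['capacitor','jog_peg'])
print(workorder.sign_off())
```

```text
side capacitor [([697.7, 318.5, -1.2], 0.74)]
side jog_peg [([520.9, 334.5, 80.3], 0.97)]
the job is handed in; nothing more can be done
None
```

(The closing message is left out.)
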